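# Pack out a glue-up cramp and hold it tight

### The job

The spring-backed jaw of the push cramp cannot reach the drawer that is being glued. Take the sanding block off the gap and lay it flat in the green tray, then stand yellow packers from the rack upright in the gap between jaw and drawer, as many as it takes until pushing the jaw (its orange post is the handle) squeezes the stack firmly against the drawer before the jaw runs out of travel. Finish while still holding the jaw pushed tight on the stack (do not let go: it springs back), and leave the jar, screwdriver and tape measure alone.

Things in the scene. Friction and masses are not known exactly. Their poses are not given: they have to be found in the camera images.
- cramp: Fixed plywood base board of the push cramp, 160 (x) x 270 (y) x 10 mm thick. Origin on the bench, right under the face of the jaw when the jaw is fully back; its +y axis points from the jaw across the gap to the drawer (push direction), z up. Board top is 10 mm above the bench. The gap to the drawer is 36 to 57 mm when the jaw is fully back.
- jaw (a joint): The blue jaw block is 110 mm wide (along cramp x), 70 mm deep, 40 mm high, its top 50 mm above the bench, with an orange post on it. Value: travel of the sliding jaw towards the drawer (cramp's +y), 0 m fully back to 0.020 m at its end stop, which may be short of the packers. A spring pushes it back to 0: about 4 N at 0, 6 N at 0.020. It never bears on the drawer itself, only through packers.
- jaw_face (a point): Centre of the jaw's face that looks at the drawer, 30 mm above the bench; moves with the jaw. Axes as the cramp's.
- jaw_grip (a point): Point in the orange post on the jaw, 95 mm above the bench, on the post's axis, 57 mm behind the jaw's face. The post is 24 mm (cramp x) by 20 mm (cramp y) and rises from 50 to 115 mm above the bench. Axes as the cramp's.
- drawer: Fixed small shallow wooden drawer, open on top, on the cramp's board: 150 mm (x, along the gap) x 100 mm (y) x 40 mm high, walls 10 mm, top 50 mm above the bench. Origin at the foot of the middle of the face that looks at the jaw. Axes parallel to the cramp's.
- drawer_face (a point): Centre of the drawer's face that looks at the jaw, 30 mm above the bench.
- rack: Fixed dark wooden rack 100 (x) x 135 (y) x 25 mm high, origin under its centre; four slots at y = -45, -15, 15, 45 mm, 20 mm deep (floor 5 mm above the bench), 3 mm wider than a packer each way, hold one standing packer each.
- sander_mid (a point): Centre of the sanding block (cork, red underside): 56 (x) x 108 (y, its length) x 30 mm high, 120 g. It starts lying flat on jaw and drawer, bridging the gap, its length across the gap.
- tray: Fixed green open tray, 190 (x) x 130 (y) x 25 mm high, walls and floor about 4 mm thick, origin under its centre. It and the rack can change sides.
- jar: Bystander: small jar, 56 mm wide, 75 mm high.
- screwdriver: Bystander: screwdriver with red handle lying on the bench.
- tape: Bystander: tape measure, 65 x 30 x 50 mm high.
- packer0_mid (a point): Centre (half-way up) of a yellow painted wooden packer, 60 (x) x 13 (y, thickness) x 90 mm (z), about 50 g, standing in the rack at the start with its foot 5 mm above the bench.
- packer1_mid (a point): Centre (half-way up) of a yellow painted wooden packer, 60 (x) x 13 (y, thickness) x 90 mm (z), about 50 g, standing in the rack at the start with its foot 5 mm above the bench.
- packer2_mid (a point): Centre (half-way up) of a yellow painted wooden packer, 60 (x) x 13 (y, thickness) x 90 mm (z), about 50 g, standing in the rack at the start with its foot 5 mm above the bench.
- packer3_mid (a point): Centre (half-way up) of a yellow painted wooden packer, 60 (x) x 13 (y, thickness) x 90 mm (z), about 50 g, standing in the rack at the start with its foot 5 mm above the bench.
Mind the look-alikes: they are no part of the job. Of the things shaped like the part that bears sander_mid, the cork one is meant. What is shaped like the part that bears packer2_mid but black is not meant.

How it is judged:
On the way, in this order (a step that is already met when the one before it is completed fails the run):
1. the sanding block lies flat in the tray, released (x of sander_mid in the frame of tray between -0.07 and 0.07 m and y of sander_mid in the frame of tray between -0.045 and 0.045 m and height (world z) of sander_mid below 0.03 m and angle between sander_mid's own z axis and vertical below 0.15 rad and contact force between the fingers and sander below 0.1 N), for 0.2 s.
2. a packer stands in the gap between jaw and drawer (((x of packer0_mid in the frame of cramp between -0.05 and 0.05 m and y of packer0_mid in the frame of jaw_face above 0 m and y of packer0_mid in the frame of drawer_face below 0 m and height (world z) of packer0_mid below 0.06 m) or (x of packer1_mid in the frame of cramp between -0.05 and 0.05 m and y of packer1_mid in the frame of jaw_face above 0 m and y of packer1_mid in the frame of drawer_face below 0 m and height (world z) of packer1_mid below 0.06 m) or (x of packer2_mid in the frame of cramp between -0.05 and 0.05 m and y of packer2_mid in the frame of jaw_face above 0 m and y of packer2_mid in the frame of drawer_face below 0 m and height (world z) of packer2_mid below 0.06 m) or (x of packer3_mid in the frame of cramp between -0.05 and 0.05 m and y of packer3_mid in the frame of jaw_face above 0 m and y of packer3_mid in the frame of drawer_face below 0 m and height (world z) of packer3_mid below 0.06 m))), for 0.1 s.
At the end, for the whole second after the job is handed in: Sanding block flat in the tray, released; upright packers (within 0.12 rad, within 50 mm of the gap's middle) pressed by the jaw and pressing on the drawer, each over 4 N; the jaw out over 1 mm, still, and held by the fingers (over 4 N) (all of step 1 and ((contact force between packer0 and jaw above 4 N and angle between packer0_mid's own z axis and vertical below 0.12 rad and x of packer0_mid in the frame of cramp between -0.05 and 0.05 m) or (contact force between packer1 and jaw above 4 N and angle between packer1_mid's own z axis and vertical below 0.12 rad and x of packer1_mid in the frame of cramp between -0.05 and 0.05 m) or (contact force between packer2 and jaw above 4 N and angle between packer2_mid's own z axis and vertical below 0.12 rad and x of packer2_mid in the frame of cramp between -0.05 and 0.05 m) or (contact force between packer3 and jaw above 4 N and angle between packer3_mid's own z axis and vertical below 0.12 rad and x of packer3_mid in the frame of cramp between -0.05 and 0.05 m)) and ((contact force between packer0 and drawer above 4 N and angle between packer0_mid's own z axis and vertical below 0.12 rad and x of packer0_mid in the frame of cramp between -0.05 and 0.05 m) or (contact force between packer1 and drawer above 4 N and angle between packer1_mid's own z axis and vertical below 0.12 rad and x of packer1_mid in the frame of cramp between -0.05 and 0.05 m) or (contact force between packer2 and drawer above 4 N and angle between packer2_mid's own z axis and vertical below 0.12 rad and x of packer2_mid in the frame of cramp between -0.05 and 0.05 m) or (contact force between packer3 and drawer above 4 N and angle between packer3_mid's own z axis and vertical below 0.12 rad and x of packer3_mid in the frame of cramp between -0.05 and 0.05 m)) and contact force between the fingers and jaw above 4 N and value of joint jaw above 0.001 m and velocity of joint jaw between -0.005 and 0.005 m/s); the arm keeps its last pose, push and grip.
It fails at once if the jar is moved more than 30 mm (distance of jar from where it was at the start of the episode above 0.03 m).
It fails at once if the screwdriver is moved more than 30 mm (distance of screwdriver from where it was at the start of the episode above 0.03 m).
It fails at once if the tape is moved more than 30 mm (distance of tape from where it was at the start of the episode above 0.03 m).
It also fails if it takes over 72 s, if anything falls off the work surface, if the arm or the gripper's body presses on something with over 40 N, if the wrist force passes 120 N, or if a joint passes its speed limit or range.

### The arm

A 7-joint arm with a two-finger parallel gripper is mounted at the origin on the work surface. World frame = base frame: x ahead of the robot, y to its left, z up, the work surface at z = 0. Lengths are in m, angles in rad, forces in N, time in s.
With the tool pointing down it reaches from about 0.425 to 0.875 m from the base axis. Payload 8.4 kg.
Tool frame: the origin (TCP) lies on the mounting face of the last link; the fingertips stand r.tcp_to_tips ahead of it and the grasp point (between the pads) lies 164 mm ahead of it (r.tcp_to_tips is the distance from the TCP to the fingertips, in m); z points along the fingers, y is the direction in which the jaws open and shut (so a half turn about z gives the same grasp; the last joint's range is limited). The gripper opens to 87 mm and grips with 3 to 60 N. Pads are 19 mm wide; open, the fingers measure 117 mm over their backs; the gripper's body (75 mm by 190 mm) begins 51 mm behind the grasp point.
Start: joints at [1.033, 0.333, 0.04, 1.465, -0.013, 1.343, -0.059], TCP at [0.276, -0.588, 0.405] pointing down, gripper open.
Joint ranges: [-2.58, 2.58], [-0.38, 2.09], [-1.3, 1.39], [0.25, 2.4], [-1.5, 4.64], [0.08, 2.09], [-2.65, 2.65]. Speed limits (rad/s): [2.22, 2.22, 2.79, 2.79, 3.14, 3.14, 3.14].

### API

Orientations are given as a rotation vector (axis times angle).
In Python, from workcell import telemetry, eyes, sign_off, r gives the robot as it stands.
- The arm moves only by the shell command python3 -m handwheel 'ROWS' [FORCE]. ROWS is JSON, a list of rows, each an object with "delta_pos": the shift along the tool's x, y, z in m, a list of three; "spin": the turn about the tool's z in rad; "gripper": the gripper's target within -1 to 1 (fully open at 1, half-way at 0, shut at -1). A call has 1 to 20 rows; each row is the pose to reach, as a shift and turn from the pose commanded when the call began, along the tool's axes at that moment; what a row does not reach only later rows make up. A row lasts 1/8 s, in which the tool goes at most 62.5 mm and 10.7 degrees, less where a joint would pass 70% of its speed; a pose out of reach is approached as far as the arm can. A call with a gripper value outside its range is refused whole. The fingers move at their own pace and stop on an object; FORCE is the grip in N (left out, the last holds). Time passes only in rows, so rows that repeat a pose let the fingers close. It gives the time, the measured TCP pose, the force and the opening at its end, in the units of the state.
- telemetry.state(): the state, without advancing time (a new reading comes with each control period).
- eyes.capture(name): name is "scene" or "top"; returns (picture, depth): 400x640x3 uint8, red, green, blue; 400x640 float32, m along the optical axis (not along the pixel's ray), 0 where there is no reading.
- eyes.camera_params(name): a dict with "camera_matrix" (3x3 intrinsics, pixels), "dist" ([k1, k2, p1, p2, k3] as OpenCV has them; the pictures are not rectified), "rvec" (rotation vector, rad) and "tvec" (3), from world to camera coordinates, as OpenCV has them. Camera axes: x right, y down, z forward; pixel columns grow to the right and rows downward; lengths in m; the calibration is good to about 2 mm. A picture is of the moment at which its call begins. camera_params takes no time and is no camera call.
- sign_off(): hands the job in, once; it reports no verdict.
The state is a dict: "t": time; "joint_pos": joint angles; "qvel": joint speeds; "tau": joint torques, N m; "tool_pos": TCP position; "tcp_rot": TCP orientation; "wrist_force": force on the tool from outside, world axes, zero at the start; "torque": the same for the moment, N m; "gripper_width": opening from 0.0 (shut) to 1.0 (fully open).
Only numpy, scipy, OpenCV 4.12 (cv2) and the standard library are available. Lean on these libraries where they do the work, as an engineer would, in place of code of your own. Each camera call takes 0.05 s, during which the arm holds its last target. There are 200 camera calls.

## Working session

There is one attempt and no reset: what is moved stays moved. The work goes in short steps, Python scripts to look and compute and a shell command to move; the robot and the scene stay as the last step left them, time stands still between calls to the robot, and variables do not carry over. Pictures are saved under pics/ and viewed, about 8 in all and at most 12, crops included, and the job is handed in when it is done.

```bash
mkdir -p pics; cat > h.py <<'E'
import numpy as np, cv2
from workcell import telemetry, eyes, sign_off, r
def cam(n):
    p=eyes.camera_params(n); return [np.array(p[k],float) for k in("camera_matrix","dist","rvec","tvec")]
def ray(n,uv):
    K,D,rv,tv=cam(n); R=cv2.Rodrigues(rv)[0]
    q=cv2.undistortPoints(np.array(uv,float).reshape(-1,1,2),K,D).reshape(-1,2)
    d=np.c_[q,np.ones(len(q))]@R
    return -R.T@tv.ravel(), d
def onplane(n,uv,z):
    c,d=ray(n,uv); return c+d*((z-c[2])/d[:,2])[:,None]
def cloud(n,dep):
    h,w=dep.shape; v,u=np.mgrid[:h,:w]
    c,d=ray(n,np.c_[u.ravel(),v.ravel()])
    return (c+d*dep.reshape(-1,1)).reshape(h,w,3)
def save(name,img): cv2.imwrite('pics/'+name,cv2.cvtColor(img,cv2.COLOR_RGB2BGR))
E
python3 - <<'E'
from h import *
for n in("top","scene"):
    im,d=eyes.capture(n); save(n+'0.png',im); np.savez(n+'0.npz',im=im,d=d)
    c,_=ray(n,[[320,200]]); print(n,c,_)
print(r.tcp_to_tips, telemetry.state())
E
```

```text
top [0.38699184 0.02449454 1.1929423 ] [[ 0.13646296  0.00301556 -0.99064719]]
scene [ 1.50167817 -0.70595406  0.83824761] [[-0.68386811  0.50192048 -0.5297186 ]]
0.1822 {'t': 0.1, 'joint_pos': array([ 1.03281035,  0.33386701,  0.03988307,  1.46616323, -0.01338364,
        1.34330791, -0.05848823]), 'qvel': array([ 0.0002004 , -0.0003169 , -0.00015101, -0.00070789,  0.00029203,
        0.00080588, -0.00024399]), 'tau': array([ 3.15342520e-03, -6.57810259e+01,  1.33963544e+00, -4.04712903e+01,
       -5.97184687e-02,  4.08841681e-02, -7.15645825e-06]), 'tool_pos': array([ 0.27606807, -0.58829459,  0.40394045]), 'tcp_rot': array([-3.06491100e+00, -6.83405781e-01,  6.85808442e-04]), 'wrist_force': array([ 0.04622388, -0.06886465,  0.17324355]), 'torque': array([-0.01022771,  0.0426347 ,  0.04668706]), 'gripper_width': 0.9966339789297431}
```

View pics/top0.png

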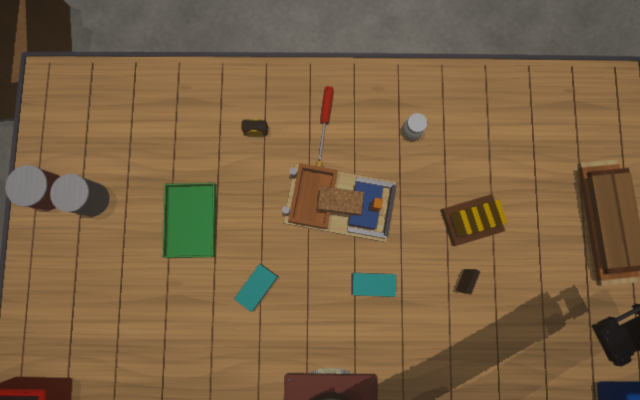

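View pics/scene0.png

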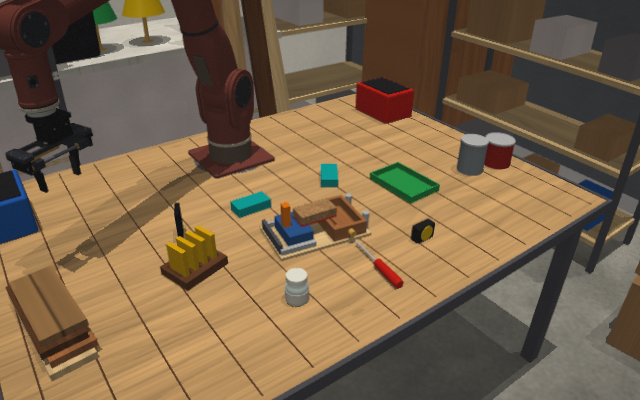

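The top view shows the cork block at (341,201) bridging the drawer (315,197) and the jaw (368,205), with the orange post at (377,203). The tray is at (190,220) and the rack with yellow packers is at (475,218).

- **Block candidates:** the cork one at (341,201) is the one meant. The teal ones at (256,287) and (374,285) are not.
- **Packer candidates:** the four yellow ones at about (463–500,215) are meant. The black one at (467,281) is not.

Bystanders are the jar (416,126), screwdriver (325,120) and tape (255,128).

```bash
cat > meas.py <<'E'
from h import *
np.set_printoptions(precision=4,suppress=True)
z=np.load('top0.npz'); im,d=z['im'],z['d']; P=cloud('top',d)
hsv=cv2.cvtColor(im,cv2.COLOR_RGB2HSV)
H,S,V=[hsv[...,i].astype(int) for i in range(3)]
Z=P[...,2]
def rep(name,m,zp,win):
    mm=np.zeros(m.shape,bool);u0,v0,u1,v1=win; mm[v0:v1,u0:u1]=m[v0:v1,u0:u1]
    n,l,st,c=cv2.connectedComponentsWithStats(mm.astype(np.uint8))
    for i in range(1,n):
        if st[i,4]<12: continue
        v,u=np.nonzero(l==i); W=onplane('top',np.c_[u,v],zp)[:,:2]
        (c0,s,a)=cv2.minAreaRect((W*1000).astype(np.float32))
        print(name,st[i,4],'px',c[i],'c',np.round(c0,1),'mean',W.mean(0)*1000,'size',np.round(s,1),'ang',round(a,1),'z',np.median(Z[l==i]))
rep('yellow',(H>20)&(H<32)&(S>170)&(V>100),.095,(430,180,520,260))
rep('tray',(H>45)&(H<75)&(S>120),.025,(140,160,240,280))
rep('orange',(H<15)&(S>200)&(V>150),.115,(350,180,400,230))
rep('blue',(H>100)&(H<125)&(S>130),.05,(330,160,410,250))
rep('cork',(Z>.065)&(Z<.09),.08,(300,170,368,230))
rep('drawer',(Z>.04)&(Z<.06),.05,(270,150,345,250))
rep('board',(Z>.004),.01,(270,140,420,260))
rep('rack',(Z>.012),.025,(430,180,520,260))
rep('bystand',(Z>.006),.03,(230,70,440,157))
for n,w in(('crop',(270,140,420,260)),('rack',(430,180,530,300))):
    u0,v0,u1,v1=w; save(n+'0.png',cv2.resize(im[v0:v1,u0:u1],None,fx=5,fy=5,interpolation=cv2.INTER_CUBIC))
E
python3 meas.py
```

```text
yellow 129 px [500.3798 211.031 ] c [ 514.6 -407.3] mean [ 514.8733 -407.3163] size [59.2 12.5] ang 16.2 z 0.0946322334817935
yellow 147 px [488.8639 214.5374] c [ 506.2 -379. ] mean [ 506.1636 -379.0244] size [59.4 14. ] ang 16.4 z 0.09426441330784763
yellow 148 px [477.1081 218.3986] c [ 496.9 -350.2] mean [ 496.6178 -350.214 ] size [58.7 14. ] ang 16.6 z 0.09454440927406949
yellow 148 px [465.4932 221.5068] c [ 488.7 -322. ] mean [ 488.9163 -321.9041] size [59.3 13.9] ang 16.7 z 0.0943884817808861
tray 3454 px [189.6323 220.6228] c [494.9 361.6] mean [492.4361 360.3252] size [188.2 131.5] ang 1.5 z 0.003178341850870625
blue 372 px [367.422  209.7554] c [532.8 -86.3] mean [520.8495 -90.944 ] size [ 62.6 101.9] ang 80.4 z 0.04950184779065503
cork 1018 px [340.3389 200.1002] c [540.5 -21.7] mean [540.4823 -21.8077] size [107.5  57.3] ang 83.4 z 0.0791606976078405
drawer 762 px [307.8189 193.9856] c [559.8  54.5] mean [559.8273  58.6843] size [121.9 152.4] ang 79.8 z 0.049446440224145904
board 46 px [320.413  149.4348] c [684.5  28.3] mean [684.5847  28.107 ] size [ 6.9 52. ] ang 80.7 z 0.014207518278091968
board 6531 px [339.3653 201.7004] c [551.6 -21.3] mean [546.1532 -22.137 ] size [285.5 179.2] ang 78.4 z 0.02711217202173244
rack 2213 px [474.4419 219.0307] c [ 502.7 -368.8] mean [ 502.0042 -367.265 ] size [100.8 155.1] ang 17.3 z 0.05247818439340812
bystand 426 px [325.6315 110.507 ] c [757.1  17.6] mean [784.6853  15.1689] size [ 25.8 192. ] ang 83.6 z 0.020998257195710357
bystand 510 px [414.2784 126.1902] c [ 743.4 -217.6] mean [ 743.9915 -216.872 ] size [55.6 76.8] ang 45.7 z 0.07207172454406452
bystand 391 px [254.3197 126.7494] c [738.3 201.9] mean [738.9627 201.1644] size [43.2 68.4] ang 0.4 z 0.04643548885711479
```

View pics/crop0.png

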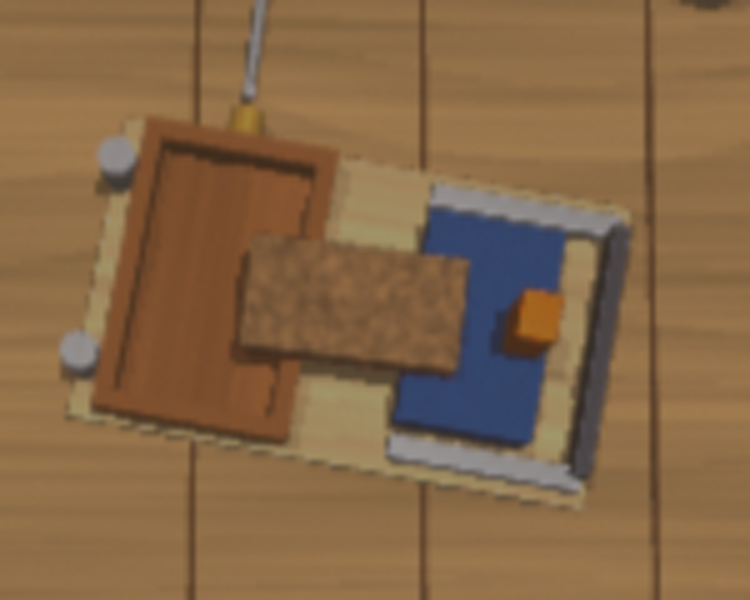

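View pics/rack0.png

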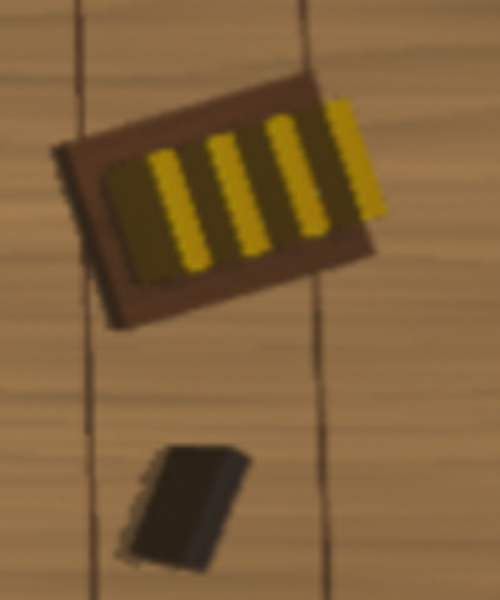

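The crops confirm the cork block and the yellow packers in the rack; the black one stands apart. Next I measure the jaw and drawer faces and work out the first move.

```bash
cat >> h.py <<'E'
from scipy.spatial.transform import Rotation as Ro
def go(x,y,tips,yawdeg):
    """rows' delta_pos and spin to bring tool to xy, fingertip height tips, jaw axis (tool y) at yaw (mod 180)"""
    s=telemetry.state(); R=Ro.from_rotvec(s['tcp_rot']).as_matrix()
    d=R.T@(np.array([x,y,tips+r.tcp_to_tips])-s['tool_pos'])
    yaw=np.degrees(np.arctan2(R[1,1],R[0,1])); e=(yawdeg-yaw+90)%180-90
    print('t',round(s['t'],2),'delta',np.round(d,4),'spin',round(-np.radians(e),4),'or',round(-np.radians(e-np.sign(e)*180),3),'yaw',round(yaw,2),'q7',round(s['joint_pos'][6],2),'tilt',np.round(R[2,:2],4),'pos',np.round(s['tool_pos'],4),'F',np.round(s['wrist_force'],1),'w',round(s['gripper_width'],3))
E
cat > gap.py <<'E'
from h import *
import sys
def gap(im,d,phi=None):
    hsv=cv2.cvtColor(im,cv2.COLOR_RGB2HSV); H,S=hsv[...,0],hsv[...,1]
    P=cloud('top',d); Z=P[...,2]
    w=np.zeros(Z.shape,bool); w[150:250,270:400]=1
    blue=w&(H>100)&(H<125)&(S>130)&(Z>.04)&(Z<.06)
    v,u=np.mgrid[:400,:640]
    W=onplane('top',np.c_[u.ravel(),v.ravel()],.05).reshape(400,640,3)
    out=[]
    dr=w&(Z>.042)&(Z<.058)&~blue&(u<345)&(H<20)
    for nm,m,side in(('drawer',dr,-1),('jaw',blue,1)):
        pts=[]
        for row in range(150,250):
            us=np.nonzero(m[row])[0]
            if len(us)<4: continue
            e=us.max()+.5 if side<0 else us.min()-.5
            p=onplane('top',[[e,row]],.05)[0]; pts.append(p[:2])
        pts=np.array(pts); out.append(pts)
    return out
if __name__=='__main__':
    np.set_printoptions(precision=4,suppress=True)
    z=np.load('top0.npz'); D,J=gap(z['im'],z['d'])
    a=np.radians(-10.2)
    ex=np.array([np.cos(a),np.sin(a)]); ey=np.array([-ex[1],ex[0]])
    for n,p in(('drawer',D),('jaw',J)):
        print(n); print(np.round(np.c_[p@ex,p@ey]*1000,1)[::2].tolist())
    z=z['im']; m=(z[...,0]>180)&(z[...,1]>70)&(z[...,1]<140)&(z[...,2]<60); m[:180]=0;m[230:]=0;m[:,:350]=0;m[:,400:]=0
    v,u=np.nonzero(m); W=onplane('top',np.c_[u,v],.115)[:,:2]*1000; print(len(v),cv2.minAreaRect(W.astype(np.float32)),W.mean(0),'ex,ey',W.mean(0)@ex,W.mean(0)@ey)
    print('sander ex ey', np.array([540.5,-21.7])@ex,np.array([540.5,-21.7])@ey)
    go(.5405,-.0217,.14,-6.6); go(.5405,-.0217,.055,-6.6)
E
python3 gap.py
```

```text
drawer
[[615.6, 172.2], [615.7, 143.8], [615.7, 115.4], [614.4, 94.6], [609.4, 93.7], [603.8, 95.2], [598.8, 94.3], [593.2, 95.9], [588.2, 94.9], [583.2, 94.0], [577.7, 95.6], [572.6, 94.6], [550.8, 182.8], [545.4, 184.3], [540.4, 183.3], [534.9, 184.8], [529.9, 183.8], [524.9, 182.9], [519.5, 184.4], [514.5, 183.4], [509.1, 184.9], [504.2, 183.9], [499.2, 182.9], [507.7, 110.7], [509.7, 72.9], [500.6, 94.1], [495.6, 93.2], [490.2, 94.7], [485.3, 93.8], [479.9, 95.3], [475.0, 94.4], [470.1, 93.5]]
jaw
[[585.0, 14.9], [575.8, 36.3], [575.9, 8.2], [570.4, 9.8], [565.4, 8.9], [559.0, 15.5], [554.0, 14.6], [549.0, 13.7], [541.1, 14.9], [521.2, 11.4], [516.3, 10.5], [511.3, 9.7], [500.4, 40.7], [495.4, 39.8], [490.1, 41.4], [488.4, 23.4], [489.9, -11.8]]Traceback (most recent call last):
  File "gap.py", line 29, in <module>
    v,u=np.nonzero(m); W=onplane('top',np.c_[u,v],.115)[:,:2]*1000; print(len(v),cv2.minAreaRect(W.astype(np.float32)),W.mean(0),'ex,ey',W.mean(0)@ex,W.mean(0)@ey)
                         ~~~~~~~^^^^^^^^^^^^^^^^^^^^^^^
  File "h.py", line 11, in onplane
    c,d=ray(n,uv); return c+d*((z-c[2])/d[:,2])[:,None]
        ~~~^^^^^^
  File "h.py", line 7, in ray
    q=cv2.undistortPoints(np.array(uv,float).reshape(-1,1,2),K,D).reshape(-1,2)
      ~~~~~~~~~~~~~~~~~~~^^^^^^^^^^^^^^^^^^^^^^^^^^^^^^^^^^^^^^^^
cv2.error: OpenCV(4.12.0) /io/opencv/modules/calib3d/src/undistort.dispatch.cpp:347: error: (-215:Assertion failed) CV_IS_MAT(_src) && CV_IS_MAT(_dst) && (_src->rows == 1 || _src->cols == 1) && (_dst->rows == 1 || _dst->cols == 1) && _src->cols + _src->rows - 1 == _dst->rows + _dst->cols - 1 && (CV_MAT_TYPE(_src->type) == CV_32FC2 || CV_MAT_TYPE(_src->type) == CV_64FC2) && (CV_MAT_TYPE(_dst->type) == CV_32FC2 || CV_MAT_TYPE(_dst->type) == CV_64FC2) in function 'cvUndistortPointsInternal'
```

```bash
python3 - <<'E'
from h import *
go(.5405,-.0217,.14,-6.6); go(.5405,-.0217,.055,-6.6)
E
```

```text
t 0.1 delta [ 0.4801 -0.4005  0.0823] spin -1.0168 or 2.125 yaw -64.86 q7 -0.06 tilt [-0.0001 -0.0015] pos [ 0.2761 -0.5883  0.4039] F [ 0.  -0.1  0.2] w 0.997
t 0.1 delta [ 0.4801 -0.4003  0.1673] spin -1.0168 or 2.125 yaw -64.86 q7 -0.06 tilt [-0.0001 -0.0015] pos [ 0.2761 -0.5883  0.4039] F [ 0.  -0.1  0.2] w 0.997
```

```bash
python3 -m handwheel '[{"delta_pos":[0.06,-0.05,0],"spin":-0.12,"gripper":1},{"delta_pos":[0.12,-0.1,0],"spin":-0.25,"gripper":1},{"delta_pos":[0.24,-0.2,0.04],"spin":-0.5,"gripper":1},{"delta_pos":[0.48,-0.4,0.08],"spin":-1.017,"gripper":1},{"delta_pos":[0.48,-0.4,0.08],"spin":-1.017,"gripper":1},{"delta_pos":[0.48,-0.4,0.08],"spin":-1.017,"gripper":1},{"delta_pos":[0.48,-0.4,0.08],"spin":-1.017,"gripper":1},{"delta_pos":[0.48,-0.4,0.08],"spin":-1.017,"gripper":1},{"delta_pos":[0.48,-0.4,0.08],"spin":-1.017,"gripper":1},{"delta_pos":[0.48,-0.4,0.08],"spin":-1.017,"gripper":1},{"delta_pos":[0.48,-0.4,0.08],"spin":-1.017,"gripper":1},{"delta_pos":[0.48,-0.4,0.08],"spin":-1.017,"gripper":1},{"delta_pos":[0.48,-0.4,0.08],"spin":-1.017,"gripper":1},{"delta_pos":[0.48,-0.4,0.08],"spin":-1.017,"gripper":1},{"delta_pos":[0.48,-0.4,0.08],"spin":-1.017,"gripper":1}]' 25
python3 -c "
from h import *
go(.5405,-.0217,.055,-6.6)"
```

```text
t: 1.98
tool_pos: [0.5406, -0.0232, 0.325]
tcp_rot: [2.347, 2.088, 0.0]
wrist_force: [0.4, 0.3, 0.1]
gripper_width: 1.001
t 1.98 delta [ 0.0015 -0.0003  0.0878] spin -0.0013 or 3.14 yaw -6.67 q7 -0.25 tilt [-0.0002  0.0004] pos [ 0.5406 -0.0232  0.325 ] F [0.4 0.3 0.1] w 1.001
```

```bash
python3 -m handwheel '[{"delta_pos":[0.0015,0,0.05],"spin":0,"gripper":1},{"delta_pos":[0.0015,0,0.088],"spin":0,"gripper":1},{"delta_pos":[0.0015,0,0.088],"spin":0,"gripper":1},{"delta_pos":[0.0015,0,0.088],"spin":0,"gripper":-1},{"delta_pos":[0.0015,0,0.088],"spin":0,"gripper":-1},{"delta_pos":[0.0015,0,0.088],"spin":0,"gripper":-1},{"delta_pos":[0.0015,0,0.088],"spin":0,"gripper":-1},{"delta_pos":[0.0015,0,0.088],"spin":0,"gripper":-1},{"delta_pos":[0.0015,0,0.05],"spin":0,"gripper":-1},{"delta_pos":[0.0015,0,0],"spin":0,"gripper":-1},{"delta_pos":[0.0015,0,-0.02],"spin":0,"gripper":-1}]' 25
python3 -c "
from h import *
go(.495,.3616,.1,1.5);go(.495,.3616,.012,1.5)"
```

```text
t: 3.35
tool_pos: [0.5414, -0.0207, 0.3476]
tcp_rot: [2.343, 2.089, 0.004]
wrist_force: [-0.7, -0.3, -0.6]
gripper_width: 0.637
t 3.35 delta [ 0.3744 -0.0901  0.0651] spin -0.141 or 3.001 yaw -6.58 q7 -0.24 tilt [0.0001 0.0034] pos [ 0.5414 -0.0207  0.3476] F [-0.7 -0.3 -0.6] w 0.637
t 3.35 delta [ 0.3744 -0.0904  0.1531] spin -0.141 or 3.001 yaw -6.58 q7 -0.24 tilt [0.0001 0.0034] pos [ 0.5414 -0.0207  0.3476] F [-0.7 -0.3 -0.6] w 0.637
```

```bash
python3 -m handwheel '[{"delta_pos":[0.06,-0.015,0],"spin":-0.05,"gripper":-1},{"delta_pos":[0.374,-0.09,0.065],"spin":-0.141,"gripper":-1},{"delta_pos":[0.374,-0.09,0.065],"spin":-0.141,"gripper":-1},{"delta_pos":[0.374,-0.09,0.065],"spin":-0.141,"gripper":-1},{"delta_pos":[0.374,-0.09,0.065],"spin":-0.141,"gripper":-1},{"delta_pos":[0.374,-0.09,0.065],"spin":-0.141,"gripper":-1},{"delta_pos":[0.374,-0.09,0.065],"spin":-0.141,"gripper":-1},{"delta_pos":[0.374,-0.09,0.065],"spin":-0.141,"gripper":-1},{"delta_pos":[0.374,-0.09,0.065],"spin":-0.141,"gripper":-1},{"delta_pos":[0.374,-0.09,0.065],"spin":-0.141,"gripper":-1}]' 
python3 -c "
from h import *
go(.495,.3616,.011,1.5)
im,d=eyes.capture('scene'); save('s1.png',cv2.resize(im[60:260,250:550],None,fx=2,fy=2))"
```

```text
t: 4.6
tool_pos: [0.4954, 0.3592, 0.2801]
tcp_rot: [2.195, 2.246, 0.0]
wrist_force: [-0.1, -0.0, -0.3]
gripper_width: 0.638
t 4.6 delta [ 0.0025 -0.0004  0.0869] spin -0.003 or 3.139 yaw 1.33 q7 -0.9 tilt [-0.0008  0.0008] pos [0.4954 0.3592 0.2801] F [-0.1 -0.  -0.3] w 0.638
```

View pics/s1.png

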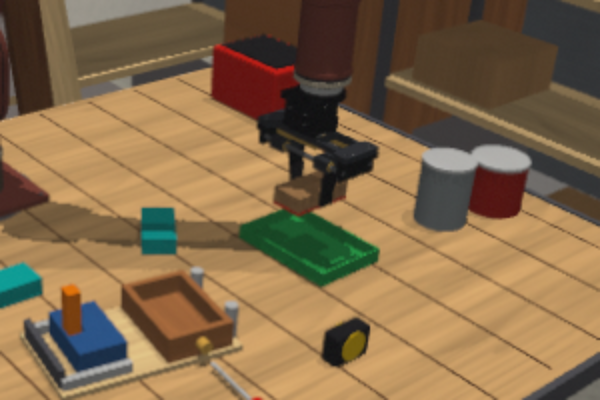

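The cork block, held level at crop pixel (310,190), is over the tray at (310,245). The gap is clear, so I lower and release, then rise and take a picture.

```bash
python3 -m handwheel '[{"delta_pos":[0.002,0,0.05],"spin":0,"gripper":-1},{"delta_pos":[0.002,0,0.08],"spin":0,"gripper":-1},{"delta_pos":[0.002,0,0.087],"spin":0,"gripper":-1},{"delta_pos":[0.002,0,0.087],"spin":0,"gripper":-1},{"delta_pos":[0.002,0,0.087],"spin":0,"gripper":1},{"delta_pos":[0.002,0,0.087],"spin":0,"gripper":1},{"delta_pos":[0.002,0,0.087],"spin":0,"gripper":1},{"delta_pos":[0.002,0,0.087],"spin":0,"gripper":1},{"delta_pos":[0.002,0,0.06],"spin":0,"gripper":1},{"delta_pos":[0.002,0,0.0],"spin":0,"gripper":1},{"delta_pos":[0.002,0,-0.06],"spin":0,"gripper":1}]'
cat > look.py <<'E'
from gap import *
import sys
np.set_printoptions(precision=1,suppress=True)
im,d=eyes.capture('top'); n=sys.argv[1]; save(n+'.png',cv2.resize(im[140:260,270:420],None,fx=5,fy=5,interpolation=cv2.INTER_CUBIC)); np.savez(n+'.npz',im=im,d=d); save(n+'f.png',im)
P=cloud('top',d)*1000; hsv=cv2.cvtColor(im,cv2.COLOR_RGB2HSV).astype(int); H,S,V=hsv[...,0],hsv[...,1],hsv[...,2]
a=np.radians(-10.2); ex=np.array([np.cos(a),np.sin(a)]); ey=np.array([-ex[1],ex[0]])
v,u=np.mgrid[:400,:640]
W=onplane('top',np.c_[u.ravel(),v.ravel()],.05).reshape(400,640,3)[...,:2]*1000
X,Y=W@ex,W@ey
box=(X>450)&(X<640)&(Y>-60)&(Y<220)
blue=box&(H>100)&(H<125)&(S>130)&(V>60)&(P[...,2]>42)
dr=box&(H<16)&(S>120)&(P[...,2]>42)&(P[...,2]<58)&(Y>70)
def prof(nm,m,side):
    e=[]
    for x in range(470,625,6):
        k=m&(X>=x)&(X<x+6)
        if k.sum()>3: e.append((x+3, (Y[k].min() if side<0 else Y[k].max())))
    print(nm,np.array(e).T, 'med',np.median([q[1] for q in e])+side*1.2)
prof('drawer',dr,-1); prof('jaw',blue,1); print('jaw X range',X[blue].min(),X[blue].max())
og=box&(H<14)&(S>190)&(V>150)&(P[...,2]>108)
if og.any():
    w=P[og][:,:2]; print('post',og.sum(),'mid ex/ey',(w@ex).min(),(w@ex).max(),(w@ey).min(),(w@ey).max(), w.mean(0))
E
python3 look.py t1; python3 -c "
from h import *
d=np.load('t1.npz');P=cloud('top',d['d'])*1000;m=(P[...,2]>27)&(P[...,2]<42);m[:170]=0;m[270:]=0;m[:,:155]=0;m[:,230:]=0
print(m.sum(),cv2.minAreaRect(P[m][:,:2].astype(np.float32)),np.median(P[m][:,2]));go(.5,-.32,.12,16.8)"
```

```text
t: 6.02
tool_pos: [0.4941, 0.3628, 0.3412]
tcp_rot: [-2.192, -2.25, 0.001]
wrist_force: [2.1, 0.0, 0.4]
gripper_width: 1.001
drawer [[473.  479.  485.  491.  497.  503.  509.  515.  521.  527.  533.  539.
  545.  551.  557.  563.  569.  575.  581.  587.  593.  599.  605.  611.
  617. ]
 [ 95.2  96.1  94.5  95.9  94.4  95.3  94.7  95.1  94.5  95.   95.9  94.8
   95.7  94.6  95.1  96.5  94.9  95.9  94.8  95.7  95.1  95.5  96.5  94.9
   95.8]] med 93.93910986377756
jaw [[491.  497.  503.  509.  515.  521.  527.  533.  539.  545.  551.  557.
  563.  569.  575.  581.  587. ]
 [ 38.2  38.6  39.5  38.8  39.2  28.3  39.4  40.3  39.2  40.1  38.5  39.
   40.3  36.7  37.6  28.1  21.6]] med 40.006327752717006
jaw X range 489.0527173434745 588.815991738211
726 ((509.2026672363281, 334.91485595703125), (165.36029052734375, 105.28427124023438), 53.8852653503418) 32.70193241791275
t 6.08 delta [-0.6849 -0.0136  0.044 ] spin -0.2667 or 2.875 yaw 1.52 q7 -0.87 tilt [0.0057 0.0082] pos [0.495  0.3647 0.3502] F [2.5 2.1 5.8] w 0.998
```

View pics/t1f.png

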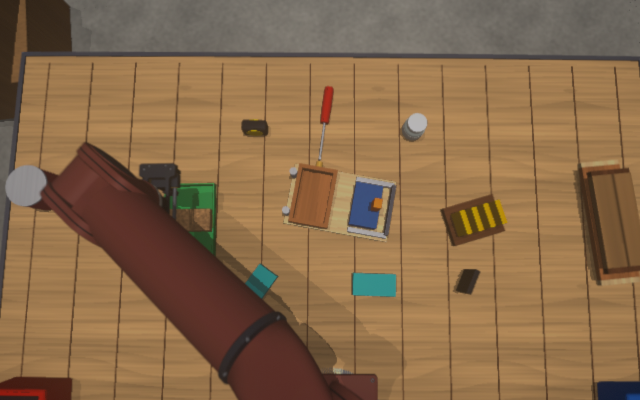

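The cork block is in the tray at (193,220). The gap measures about 54 mm, so three packers (39 mm) leave about 15 mm of the 20 mm travel. Next I go to the first packer.

```bash
python3 -m handwheel '[{"delta_pos":[-0.06,0,0],"spin":-0.05,"gripper":1},{"delta_pos":[-0.12,0,0],"spin":-0.1,"gripper":1},{"delta_pos":[-0.685,0,0.044],"spin":-0.267,"gripper":1},{"delta_pos":[-0.685,0,0.044],"spin":-0.267,"gripper":1},{"delta_pos":[-0.685,0,0.044],"spin":-0.267,"gripper":1},{"delta_pos":[-0.685,0,0.044],"spin":-0.267,"gripper":1},{"delta_pos":[-0.685,0,0.044],"spin":-0.267,"gripper":1},{"delta_pos":[-0.685,0,0.044],"spin":-0.267,"gripper":1},{"delta_pos":[-0.685,0,0.044],"spin":-0.267,"gripper":1},{"delta_pos":[-0.685,0,0.044],"spin":-0.267,"gripper":1},{"delta_pos":[-0.685,0,0.044],"spin":-0.267,"gripper":1},{"delta_pos":[-0.685,0,0.044],"spin":-0.267,"gripper":1},{"delta_pos":[-0.685,0,0.044],"spin":-0.267,"gripper":1},{"delta_pos":[-0.685,0,0.044],"spin":-0.267,"gripper":1},{"delta_pos":[-0.685,0,0.044],"spin":-0.267,"gripper":1}]'
python3 -c "
from h import *
go(.489,-.322,.057,16.8)"
```

```text
t: 7.95
tool_pos: [0.5127, -0.3202, 0.2961]
tcp_rot: [1.87, 2.524, 0.0]
wrist_force: [0.7, 0.2, 0.8]
gripper_width: 0.998
t 7.95 delta [ 0.0052 -0.0232  0.0569] spin 0.0021 or -3.139 yaw 16.92 q7 0.67 tilt [-0.0001  0.0005] pos [ 0.5127 -0.3202  0.2961] F [0.7 0.2 0.8] w 0.998
```

```bash
python3 -m handwheel '[{"delta_pos":[0.005,-0.023,0],"spin":0,"gripper":1},{"delta_pos":[0.005,-0.023,0],"spin":0,"gripper":1},{"delta_pos":[0.005,-0.023,0.03],"spin":0,"gripper":1},{"delta_pos":[0.005,-0.023,0.057],"spin":0,"gripper":1},{"delta_pos":[0.005,-0.023,0.057],"spin":0,"gripper":1},{"delta_pos":[0.005,-0.023,0.057],"spin":0,"gripper":-1},{"delta_pos":[0.005,-0.023,0.057],"spin":0,"gripper":-1},{"delta_pos":[0.005,-0.023,0.057],"spin":0,"gripper":-1},{"delta_pos":[0.005,-0.023,0.057],"spin":0,"gripper":-1},{"delta_pos":[0.005,-0.023,0.057],"spin":0,"gripper":-1}]' 25
python3 -c "
from h import *
go(.489,-.322,.057,16.8)"
```

```text
t: 9.2
tool_pos: [0.4889, -0.3238, 0.2394]
tcp_rot: [1.873, 2.521, 0.0]
wrist_force: [-0.2, 0.8, 5.1]
gripper_width: 0.688
t 9.2 delta [0.0017 0.0006 0.0002] spin -0.0003 or 3.141 yaw 16.78 q7 0.68 tilt [-0.0008  0.0006] pos [ 0.4889 -0.3238  0.2394] F [-0.2  0.8  5.1] w 0.688
```

```bash
python3 -m handwheel '[{"delta_pos":[0,0,-0.03],"spin":0,"gripper":-1},{"delta_pos":[0,0,-0.08],"spin":0,"gripper":-1},{"delta_pos":[0,0,-0.13],"spin":0,"gripper":-1},{"delta_pos":[0,0,-0.13],"spin":0,"gripper":-1},{"delta_pos":[0,0,-0.13],"spin":0,"gripper":-1}]'
cat >> h.py <<'E'
def goc(X,Y,tips,yaw=-10.2):
    a=np.radians(-10.2); p=X*np.array([np.cos(a),np.sin(a)])+Y*np.array([-np.sin(a),np.cos(a)]); go(p[0]/1000,p[1]/1000,tips,yaw)
E
python3 -c "
from h import *
goc(543,84.4,.187);goc(543,84.4,.064)"
```

```text
t: 9.82
tool_pos: [0.4884, -0.3236, 0.368]
tcp_rot: [-1.873, -2.521, 0.0]
wrist_force: [-0.1, -0.4, -1.1]
gripper_width: 0.688
t 9.82 delta [ 0.2797  0.148  -0.0011] spin 0.4708 or -2.671 yaw 16.77 q7 0.72 tilt [ 0.0006 -0.0006] pos [ 0.4884 -0.3236  0.368 ] F [-0.1 -0.4 -1.1] w 0.688
t 9.82 delta [0.2796 0.1481 0.1219] spin 0.4708 or -2.671 yaw 16.77 q7 0.72 tilt [ 0.0006 -0.0006] pos [ 0.4884 -0.3236  0.368 ] F [-0.1 -0.4 -1.1] w 0.688
```

```bash
python3 -m handwheel '[{"delta_pos":[0.05,0.026,0],"spin":0.08,"gripper":-1},{"delta_pos":[0.1,0.052,0],"spin":0.18,"gripper":-1},{"delta_pos":[0.28,0.148,0],"spin":0.471,"gripper":-1},{"delta_pos":[0.28,0.148,0],"spin":0.471,"gripper":-1},{"delta_pos":[0.28,0.148,0],"spin":0.471,"gripper":-1},{"delta_pos":[0.28,0.148,0],"spin":0.471,"gripper":-1},{"delta_pos":[0.28,0.148,0],"spin":0.471,"gripper":-1},{"delta_pos":[0.28,0.148,0],"spin":0.471,"gripper":-1},{"delta_pos":[0.28,0.148,0],"spin":0.471,"gripper":-1},{"delta_pos":[0.28,0.148,0],"spin":0.471,"gripper":-1}]'
python3 -c "
from h import *
goc(543,84.4,.064)"
```

```text
t: 11.08
tool_pos: [0.5494, -0.0139, 0.3686]
tcp_rot: [-2.412, -2.013, 0.0]
wrist_force: [0.7, -0.4, -0.3]
gripper_width: 0.687
t 11.07 delta [ 0.0008 -0.0002  0.1224] spin -0.0017 or 3.14 yaw -10.3 q7 -0.32 tilt [-0.0002 -0.0002] pos [ 0.5494 -0.0139  0.3686] F [ 0.7 -0.4 -0.3] w 0.687
```

```bash
python3 -m handwheel '[{"delta_pos":[0.001,0,0.05],"spin":0,"gripper":-1},{"delta_pos":[0.001,0,0.075],"spin":0,"gripper":-1},{"delta_pos":[0.001,0,0.1],"spin":0,"gripper":-1},{"delta_pos":[0.001,0,0.115],"spin":0,"gripper":-1},{"delta_pos":[0.001,0,0.122],"spin":0,"gripper":-1},{"delta_pos":[0.001,0,0.123],"spin":0,"gripper":-1},{"delta_pos":[0.001,0,0.123],"spin":0,"gripper":-1}]'
```

```text
t: 11.95
tool_pos: [0.55, -0.0118, 0.2465]
tcp_rot: [2.41, 2.015, 0.001]
wrist_force: [0.2, -0.9, -0.5]
gripper_width: 0.686
```

```bash
python3 -m handwheel '[{"delta_pos":[0,0,0],"spin":0,"gripper":0.7},{"delta_pos":[0,0,0],"spin":0,"gripper":1},{"delta_pos":[0,0,0],"spin":0,"gripper":1},{"delta_pos":[0,0,0],"spin":0,"gripper":1},{"delta_pos":[0,0,-0.03],"spin":0,"gripper":1},{"delta_pos":[0,0,-0.08],"spin":0,"gripper":1}]'
python3 -c "
from h import *
im,d=eyes.capture('scene'); save('s2.png',cv2.resize(im[140:290,220:400],None,fx=4,fy=4))
go(.4969,-.3502,.14,16.8)"
```

```text
t: 12.7
tool_pos: [0.5491, -0.012, 0.3252]
tcp_rot: [-2.408, -2.013, 0.004]
wrist_force: [1.0, -0.6, 1.1]
gripper_width: 0.994
t 12.75 delta [-0.3431  0.0065  0.0106] spin -0.4708 or 2.671 yaw -10.18 q7 -0.34 tilt [0.001  0.0064] pos [ 0.5511 -0.0114  0.3331] F [3.5 0.3 5.8] w 1.0
```

View pics/s2.png

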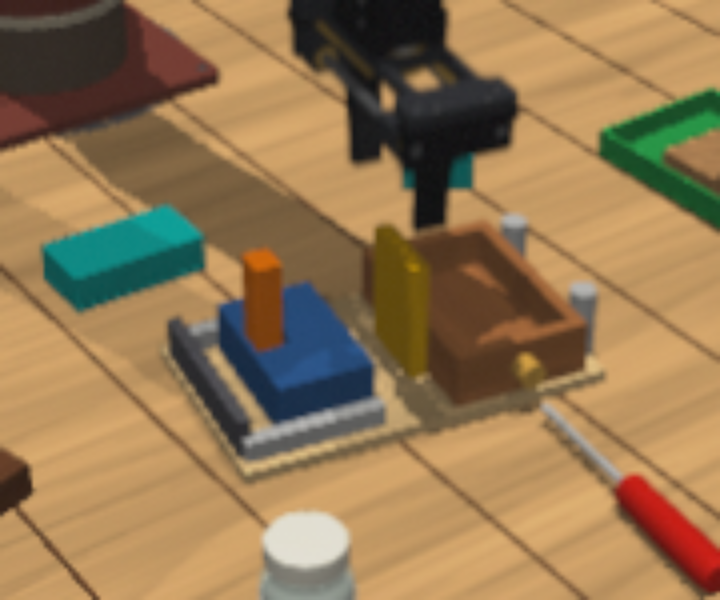

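The first packer stands upright next to the drawer, at crop pixel (402,300). Now the second.

```bash
python3 -m handwheel '[{"delta_pos":[-0.05,0,0],"spin":-0.06,"gripper":1},{"delta_pos":[-0.11,0,0],"spin":-0.15,"gripper":1},{"delta_pos":[-0.343,0.0065,0.01],"spin":-0.471,"gripper":1},{"delta_pos":[-0.343,0.0065,0.01],"spin":-0.471,"gripper":1},{"delta_pos":[-0.343,0.0065,0.01],"spin":-0.471,"gripper":1},{"delta_pos":[-0.343,0.0065,0.01],"spin":-0.471,"gripper":1},{"delta_pos":[-0.343,0.0065,0.01],"spin":-0.471,"gripper":1},{"delta_pos":[-0.343,0.0065,0.01],"spin":-0.471,"gripper":1},{"delta_pos":[-0.343,0.0065,0.01],"spin":-0.471,"gripper":1},{"delta_pos":[-0.343,0.0065,0.01],"spin":-0.471,"gripper":1}]'
python3 -c "
from h import *
go(.4969,-.3502,.057,16.8)"
```

```text
t: 14.0
tool_pos: [0.4959, -0.3494, 0.316]
tcp_rot: [1.871, 2.523, 0.0]
wrist_force: [-0.6, -0.4, -0.1]
gripper_width: 1.002
t 14.0 delta [-0.0011  0.0007  0.0768] spin 0.0017 or -3.14 yaw 16.9 q7 0.73 tilt [-0.0001  0.0003] pos [ 0.4959 -0.3494  0.316 ] F [-0.6 -0.4 -0.1] w 1.002
```

```bash
python3 -m handwheel '[{"delta_pos":[-0.001,0.001,0.03],"spin":0,"gripper":1},{"delta_pos":[-0.001,0.001,0.06],"spin":0,"gripper":1},{"delta_pos":[-0.001,0.001,0.077],"spin":0,"gripper":1},{"delta_pos":[-0.001,0.001,0.077],"spin":0,"gripper":1},{"delta_pos":[-0.001,0.001,0.077],"spin":0,"gripper":-1},{"delta_pos":[-0.001,0.001,0.077],"spin":0,"gripper":-1},{"delta_pos":[-0.001,0.001,0.077],"spin":0,"gripper":-1},{"delta_pos":[-0.001,0.001,0.077],"spin":0,"gripper":-1},{"delta_pos":[-0.001,0.001,0.077],"spin":0,"gripper":-1},{"delta_pos":[-0.001,0.001,0.05],"spin":0,"gripper":-1},{"delta_pos":[-0.001,0.001,0],"spin":0,"gripper":-1},{"delta_pos":[-0.001,0.001,-0.053],"spin":0,"gripper":-1},{"delta_pos":[-0.001,0.001,-0.053],"spin":0,"gripper":-1},{"delta_pos":[-0.001,0.001,-0.053],"spin":0,"gripper":-1}]'
python3 look.py t2
python3 -c "
from h import *
d=np.load('t2.npz');P=cloud('top',d['d'])*1000;im=cv2.cvtColor(d['im'],cv2.COLOR_RGB2HSV).astype(int)
m=(im[...,0]>20)&(im[...,0]<32)&(im[...,1]>170)&(im[...,2]>90);m[:,:310]=0;m[:,365:]=0;m[:150]=0;m[250:]=0;m&=P[...,2]>85
a=np.radians(-10.2);ex=np.array([np.cos(a),np.sin(a)]); ey=np.array([-ex[1],ex[0]])
v,u=np.nonzero(m);W=onplane('top',np.c_[u,v],.1)[:,:2]*1000;print('packer',m.sum(),cv2.minAreaRect(W.astype(np.float32)),(W@ex).mean(),(W@ey).mean(),np.median(P[m][:,2]))
goc(543,68.9,.187)"
```

```text
t: 15.75
tool_pos: [0.4964, -0.3512, 0.3682]
tcp_rot: [-1.873, -2.521, 0.0]
wrist_force: [0.0, 0.7, -0.4]
gripper_width: 0.688
drawer [[473.  479.  485.  491.  497.  503.  509.  515.  521.  527.  533.  539.
  545.  551.  557.  563.  569.  575.  581.  587.  593.  599.  605.  611.
  617. ]
 [ 95.2  96.1  94.5  95.9  94.4  95.3  94.7  95.1  96.1  95.4  95.9  97.3
   95.7  96.7  96.   96.5  97.4  95.9  95.2  95.7  95.1  95.5  96.5  94.9
   95.8]] med 94.53263095968389
jaw [[491.  497.  503.  509.  515.  521.  527.  533.  539.  545.  551.  557.
  563.  569.  575.  581.  587.  593. ]
 [ 38.2  39.1  40.4  38.8  39.7  41.   39.4  40.3  41.2  40.1  40.5  39.8
   38.3  39.1  37.1  38.5  32.4  24.9]] med 40.49600221184764
jaw X range 488.57730753417184 591.3334063472408
packer 130 ((549.7300415039062, -10.04869270324707), (12.456694602966309, 60.00211715698242), 79.97134399414062) 542.6218148533181 87.41706985826671 99.08147962577286
t 15.8 delta [ 0.2945  0.1415 -0.0015] spin 0.471 or -2.671 yaw 16.78 q7 0.74 tilt [ 0.0016 -0.0013] pos [ 0.4962 -0.3511  0.3674] F [ 0.6  0.7 -1. ] w 0.688
```

```bash
python3 -m handwheel '[{"delta_pos":[0.05,0.025,0],"spin":0.08,"gripper":-1},{"delta_pos":[0.1,0.05,0],"spin":0.18,"gripper":-1},{"delta_pos":[0.2945,0.1415,0],"spin":0.471,"gripper":-1},{"delta_pos":[0.2945,0.1415,0],"spin":0.471,"gripper":-1},{"delta_pos":[0.2945,0.1415,0],"spin":0.471,"gripper":-1},{"delta_pos":[0.2945,0.1415,0],"spin":0.471,"gripper":-1},{"delta_pos":[0.2945,0.1415,0],"spin":0.471,"gripper":-1},{"delta_pos":[0.2945,0.1415,0],"spin":0.471,"gripper":-1},{"delta_pos":[0.2945,0.1415,0],"spin":0.471,"gripper":-1},{"delta_pos":[0.2945,0.1415,0],"spin":0.471,"gripper":-1},{"delta_pos":[0.2945,0.1415,0],"spin":0.471,"gripper":-1}]'
python3 -c "
from h import *
goc(543,69.5,.063)"
```

```text
t: 17.18
tool_pos: [0.547, -0.029, 0.3687]
tcp_rot: [-2.411, -2.014, 0.0]
wrist_force: [-0.5, 0.6, -0.3]
gripper_width: 0.686
t 17.18 delta [ 0.0012 -0.0005  0.1235] spin -0.0009 or 3.141 yaw -10.25 q7 -0.29 tilt [-0. -0.] pos [ 0.547  -0.029   0.3687] F [-0.5  0.6 -0.3] w 0.686
```

```bash
python3 -m handwheel '[{"delta_pos":[0,0,0.05],"spin":0,"gripper":-1},{"delta_pos":[0,0,0.075],"spin":0,"gripper":-1},{"delta_pos":[0,0,0.1],"spin":0,"gripper":-1},{"delta_pos":[0,0,0.115],"spin":0,"gripper":-1},{"delta_pos":[0,0,0.122],"spin":0,"gripper":-1},{"delta_pos":[0,0,0.123],"spin":0,"gripper":-1},{"delta_pos":[0,0,0.123],"spin":0,"gripper":-1},{"delta_pos":[0,0,0.123],"spin":0,"gripper":0.7},{"delta_pos":[0,0,0.123],"spin":0,"gripper":1},{"delta_pos":[0,0,0.123],"spin":0,"gripper":1},{"delta_pos":[0,0,0.123],"spin":0,"gripper":1},{"delta_pos":[0,0,0.1],"spin":0,"gripper":1},{"delta_pos":[0,0,0.04],"spin":0,"gripper":1},{"delta_pos":[0,0,0.04],"spin":0,"gripper":1}]'
python3 -c "
from h import *
go(.5062,-.379,.14,16.8)"
```

```text
t: 18.92
tool_pos: [0.5485, -0.028, 0.3334]
tcp_rot: [2.406, 2.012, 0.009]
wrist_force: [-0.7, 0.4, -0.5]
gripper_width: 0.996
t 18.93 delta [-0.353   0.0204  0.0111] spin -0.4711 or 2.67 yaw -10.19 q7 -0.31 tilt [0.0006 0.0077] pos [ 0.5485 -0.028   0.3334] F [-0.7  0.4 -0.5] w 0.996
```

```bash
python3 -m handwheel '[{"delta_pos":[-0.05,0,0],"spin":-0.06,"gripper":1},{"delta_pos":[-0.11,0,0],"spin":-0.15,"gripper":1},{"delta_pos":[-0.353,0.02,0.01],"spin":-0.471,"gripper":1},{"delta_pos":[-0.353,0.02,0.01],"spin":-0.471,"gripper":1},{"delta_pos":[-0.353,0.02,0.01],"spin":-0.471,"gripper":1},{"delta_pos":[-0.353,0.02,0.01],"spin":-0.471,"gripper":1},{"delta_pos":[-0.353,0.02,0.01],"spin":-0.471,"gripper":1},{"delta_pos":[-0.353,0.02,0.01],"spin":-0.471,"gripper":1},{"delta_pos":[-0.353,0.02,0.01],"spin":-0.471,"gripper":1},{"delta_pos":[-0.353,0.02,0.01],"spin":-0.471,"gripper":1},{"delta_pos":[-0.353,0.02,0.01],"spin":-0.471,"gripper":1}]'
python3 -c "
from h import *
go(.5062,-.379,.057,16.8)"
```

```text
t: 20.3
tool_pos: [0.5045, -0.3787, 0.319]
tcp_rot: [1.872, 2.523, -0.0]
wrist_force: [-0.2, 0.7, 0.4]
gripper_width: 0.999
t 20.3 delta [-0.0007  0.0016  0.0798] spin 0.0008 or -3.141 yaw 16.85 q7 0.75 tilt [-0.0002  0.0001] pos [ 0.5045 -0.3787  0.319 ] F [-0.2  0.7  0.4] w 0.999
```

```bash
python3 -m handwheel '[{"delta_pos":[-0.001,0.002,0.03],"spin":0,"gripper":1},{"delta_pos":[-0.001,0.002,0.06],"spin":0,"gripper":1},{"delta_pos":[-0.001,0.002,0.08],"spin":0,"gripper":1},{"delta_pos":[-0.001,0.002,0.08],"spin":0,"gripper":1},{"delta_pos":[-0.001,0.002,0.08],"spin":0,"gripper":-1},{"delta_pos":[-0.001,0.002,0.08],"spin":0,"gripper":-1},{"delta_pos":[-0.001,0.002,0.08],"spin":0,"gripper":-1},{"delta_pos":[-0.001,0.002,0.08],"spin":0,"gripper":-1},{"delta_pos":[-0.001,0.002,0.08],"spin":0,"gripper":-1},{"delta_pos":[-0.001,0.002,0.05],"spin":0,"gripper":-1},{"delta_pos":[-0.001,0.002,0],"spin":0,"gripper":-1},{"delta_pos":[-0.001,0.002,-0.05],"spin":0,"gripper":-1},{"delta_pos":[-0.001,0.002,-0.05],"spin":0,"gripper":-1},{"delta_pos":[-0.001,0.002,-0.05],"spin":0,"gripper":-1}]'
python3 look.py t3 | tail -3
cat > pk.py <<'E'
from h import *
import sys
d=np.load(sys.argv[1]+'.npz');P=cloud('top',d['d'])*1000;im=cv2.cvtColor(d['im'],cv2.COLOR_RGB2HSV).astype(int)
m=(im[...,0]>20)&(im[...,0]<32)&(im[...,1]>170)&(im[...,2]>90);m[:,:310]=0;m[:,365:]=0;m[:150]=0;m[250:]=0;m&=P[...,2]>85
a=np.radians(-10.2);ex=np.array([np.cos(a),np.sin(a)]); ey=np.array([-ex[1],ex[0]])
n,l,st,_=cv2.connectedComponentsWithStats(m.astype(np.uint8))
for i in range(1,n):
    v,u=np.nonzero(l==i);W=onplane('top',np.c_[u,v],.1)[:,:2]*1000;Y=W@ey;print('packer',st[i,4],cv2.minAreaRect(W.astype(np.float32))[1:],(W@ex).mean(),Y.mean(),Y.min(),Y.max(),np.median(P[l==i][:,2]))
E
python3 pk.py t3; python3 -c "
from h import *
goc(543,51.5,.187)"
```

```text
t: 22.05
tool_pos: [0.5062, -0.3797, 0.3681]
tcp_rot: [-1.873, -2.521, 0.0]
wrist_force: [-0.9, 0.3, -1.5]
gripper_width: 0.684
 [ 38.2  38.6  39.5  41.3  39.7  38.6  39.   40.3  39.2  40.1  40.5  39.8
   38.3  38.7  37.1  30.6  26.9]] med 40.20246530658359
jaw X range 488.5923624088597 590.8665701866948
packer 131 ((12.63233470916748, 59.940574645996094), 80.8021469116211) 542.5779673488952 87.36807107820336 80.99822966996803 93.67715496099056 99.34039877225742
packer 132 ((12.874977111816406, 60.605926513671875), 79.84828186035156) 542.4898990932029 69.75177272976083 63.388979830798604 76.27851069362504 99.1093336504475
t 22.1 delta [ 0.3091  0.1324 -0.0015] spin 0.471 or -2.671 yaw 16.78 q7 0.76 tilt [ 0.0016 -0.0013] pos [ 0.506  -0.3797  0.3674] F [ 0.1  0.9 -0.5] w 0.685
```

View pics/t3.png

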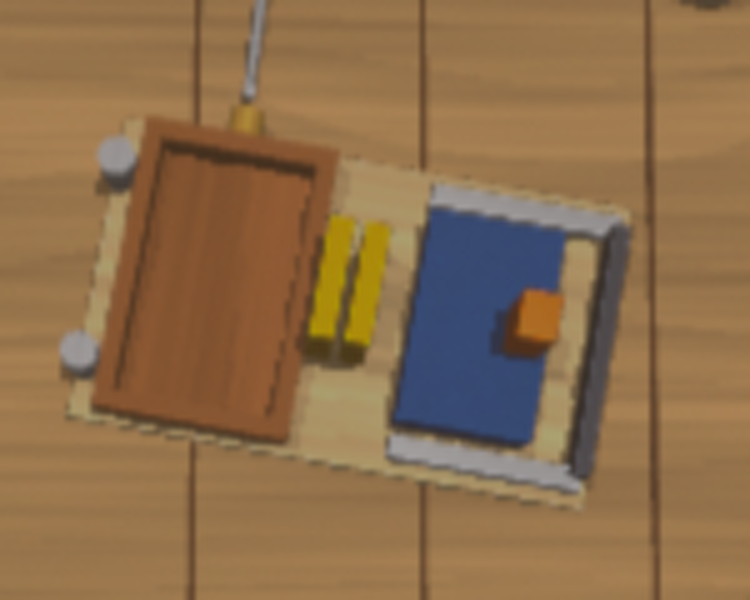

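Both packers stand parallel, at crop pixels (331,280) and (365,290). There is 23 mm left in front of the jaw face, so the third goes in at Y of about 51.5.

```bash
python3 -m handwheel '[{"delta_pos":[0.05,0.022,0],"spin":0.08,"gripper":-1},{"delta_pos":[0.1,0.045,0],"spin":0.18,"gripper":-1},{"delta_pos":[0.309,0.1325,0],"spin":0.471,"gripper":-1},{"delta_pos":[0.309,0.1325,0],"spin":0.471,"gripper":-1},{"delta_pos":[0.309,0.1325,0],"spin":0.471,"gripper":-1},{"delta_pos":[0.309,0.1325,0],"spin":0.471,"gripper":-1},{"delta_pos":[0.309,0.1325,0],"spin":0.471,"gripper":-1},{"delta_pos":[0.309,0.1325,0],"spin":0.471,"gripper":-1},{"delta_pos":[0.309,0.1325,0],"spin":0.471,"gripper":-1},{"delta_pos":[0.309,0.1325,0],"spin":0.471,"gripper":-1},{"delta_pos":[0.309,0.1325,0],"spin":0.471,"gripper":-1}]'
python3 -c "
from h import *
goc(543,51.5,.063)"
```

```text
t: 23.48
tool_pos: [0.544, -0.0463, 0.3687]
tcp_rot: [-2.411, -2.014, 0.0]
wrist_force: [-0.5, -0.5, -0.8]
gripper_width: 0.687
t 23.48 delta [ 0.0007 -0.0006  0.1235] spin -0.001 or 3.141 yaw -10.26 q7 -0.26 tilt [-0.     -0.0001] pos [ 0.544  -0.0463  0.3687] F [-0.5 -0.5 -0.8] w 0.687
```

```bash
python3 -m handwheel '[{"delta_pos":[0,0,0.05],"spin":0,"gripper":-1},{"delta_pos":[0,0,0.075],"spin":0,"gripper":-1},{"delta_pos":[0,0,0.1],"spin":0,"gripper":-1},{"delta_pos":[0,0,0.115],"spin":0,"gripper":-1},{"delta_pos":[0,0,0.122],"spin":0,"gripper":-1},{"delta_pos":[0,0,0.123],"spin":0,"gripper":-1},{"delta_pos":[0,0,0.123],"spin":0,"gripper":-1},{"delta_pos":[0,0,0.123],"spin":0,"gripper":0.7},{"delta_pos":[0,0,0.123],"spin":0,"gripper":1},{"delta_pos":[0,0,0.123],"spin":0,"gripper":1},{"delta_pos":[0,0,0.123],"spin":0,"gripper":1},{"delta_pos":[0,0,0.1],"spin":0,"gripper":1},{"delta_pos":[0,0,0.04],"spin":0,"gripper":1},{"delta_pos":[-0.06,0,0.02],"spin":0,"gripper":1},{"delta_pos":[-0.12,0,0.02],"spin":0,"gripper":1},{"delta_pos":[-0.18,0,0.02],"spin":0,"gripper":1},{"delta_pos":[-0.24,0,0.02],"spin":0,"gripper":1},{"delta_pos":[-0.24,0,0.02],"spin":0,"gripper":1}]'
python3 look.py t4 | tail -4; python3 pk.py t4
```

```text
t: 25.72
tool_pos: [0.4993, -0.2875, 0.3483]
tcp_rot: [2.418, 2.005, -0.003]
wrist_force: [-0.4, 0.4, -0.4]
gripper_width: 0.997
  563.  569.  575.  581.  587.  593. ]
 [ 40.2  39.1  40.4  40.8  36.8  35.7  36.1  35.4  36.3  35.2  35.6  36.9
   35.8  36.7  37.6  38.5  32.4  29.9]] med 37.68141660184645
jaw X range 488.11739960845193 591.3334063472408
packer 131 ((12.63233470916748, 59.940574645996094), 80.8021469116211) 542.5779673488952 87.36807107820336 80.99822966996803 93.67715496099056 99.2348338807798
packer 135 ((13.016169548034668, 60.687374114990234), 80.67881774902344) 542.256230481088 69.7108449786079 63.18514548410616 76.27851069362504 98.95360226632022
packer 129 ((12.630948066711426, 59.52583312988281), 79.73087310791016) 542.8549703991852 52.673205397684136 46.448250057570256 59.10882922648407 99.27412262005132
```

View pics/t4.png

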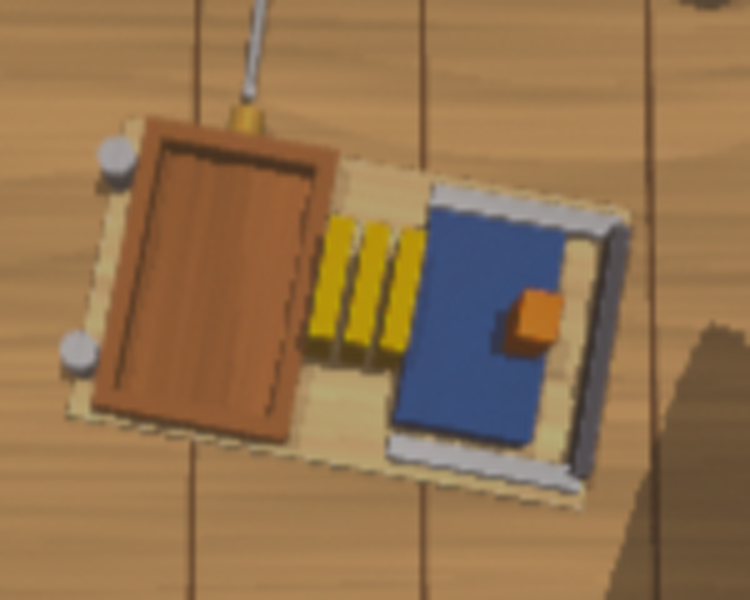

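All three packers stand in the gap at crop pixels (331,280), (368,285) and (403,290), in front of the jaw. The post top is at crop pixel (541,315).

```bash
python3 -c "
from h import *
d=np.load('t4.npz');h=cv2.cvtColor(d['im'],cv2.COLOR_RGB2HSV).astype(int)
m=(h[...,0]<18)&(h[...,1]>180)&(h[...,2]>185);m[:180]=0;m[230:]=0;m[:,:360]=0;m[:,400:]=0
v,u=np.nonzero(m);W=onplane('top',np.c_[u,v],.115)[:,:2]*1000
a=np.radians(-10.2);ex=np.array([np.cos(a),np.sin(a)]); ey=np.array([-ex[1],ex[0]])
X=W@ex;Y=W@ey;print(m.sum(),X.min(),X.max(),X.mean(),Y.min(),Y.max(),Y.mean())
goc(543,-16.8,.14); goc(543,-16.8,.075)
"
```

```text
Traceback (most recent call last):
  File "h.py", line 11, in onplane
    c,d=ray(n,uv); return c+d*((z-c[2])/d[:,2])[:,None]
        ~~~^^^^^^
  File "h.py", line 7, in ray
    q=cv2.undistortPoints(np.array(uv,float).reshape(-1,1,2),K,D).reshape(-1,2)
      ~~~~~~~~~~~~~~~~~~~^^^^^^^^^^^^^^^^^^^^^^^^^^^^^^^^^^^^^^^^
cv2.error: OpenCV(4.12.0) /io/opencv/modules/calib3d/src/undistort.dispatch.cpp:347: error: (-215:Assertion failed) CV_IS_MAT(_src) && CV_IS_MAT(_dst) && (_src->rows == 1 || _src->cols == 1) && (_dst->rows == 1 || _dst->cols == 1) && _src->cols + _src->rows - 1 == _dst->rows + _dst->cols - 1 && (CV_MAT_TYPE(_src->type) == CV_32FC2 || CV_MAT_TYPE(_src->type) == CV_64FC2) && (CV_MAT_TYPE(_dst->type) == CV_32FC2 || CV_MAT_TYPE(_dst->type) == CV_64FC2) in function 'cvUndistortPointsInternal'
```

```bash
python3 -c "
from h import *
d=np.load('t4.npz');h=cv2.cvtColor(d['im'],cv2.COLOR_RGB2HSV).astype(int);P=cloud('top',d['d'])
print(d['im'][203,378],h[203,378],P[203,378])
m=(h[...,0]<20)&(h[...,1]>150)&(P[...,2]>.106);m[:180]=0;m[230:]=0;m[:,:360]=0;m[:,400:]=0
v,u=np.nonzero(m);print(len(v));W=onplane('top',np.c_[u,v],.115)[:,:2]*1000
a=np.radians(-10.2);ex=np.array([np.cos(a),np.sin(a)]); ey=np.array([-ex[1],ex[0]])
X=W@ex;Y=W@ey;print(X.min(),X.max(),X.mean(),Y.min(),Y.max(),Y.mean())
goc(543,-16.8,.14); goc(543,-16.8,.075)
"
```

```text
[183 112  35] [ 16 206 183] [ 0.52932299 -0.10939658  0.11562879]
87
528.2462118370595 551.764311396864 540.0024953661728 -22.572258751203567 -2.3631101475548086 -12.604989776499844
t 25.77 delta [ 0.1743 -0.0008  0.0262] spin -0.0046 or 3.137 yaw -10.46 q7 0.18 tilt [-0.0001 -0.0006] pos [ 0.5006 -0.2843  0.3484] F [ 0.3  1.5 -0.2] w 1.002
t 25.77 delta [ 0.1743 -0.0007  0.0912] spin -0.0046 or 3.137 yaw -10.46 q7 0.18 tilt [-0.0001 -0.0006] pos [ 0.5006 -0.2843  0.3484] F [ 0.3  1.5 -0.2] w 1.002
```

```bash
python3 -m handwheel '[{"delta_pos":[0.06,-0.004,0],"spin":0,"gripper":1},{"delta_pos":[0.12,-0.004,0.026],"spin":-0.004,"gripper":1},{"delta_pos":[0.178,-0.004,0.026],"spin":-0.004,"gripper":1},{"delta_pos":[0.178,-0.004,0.026],"spin":-0.004,"gripper":1},{"delta_pos":[0.178,-0.004,0.026],"spin":-0.004,"gripper":1},{"delta_pos":[0.178,-0.004,0.06],"spin":-0.004,"gripper":1},{"delta_pos":[0.178,-0.004,0.091],"spin":-0.004,"gripper":1},{"delta_pos":[0.178,-0.004,0.091],"spin":-0.004,"gripper":1},{"delta_pos":[0.178,-0.004,0.091],"spin":-0.004,"gripper":1}]'
python3 -c "
from h import *
goc(540,-13,.075)"
```

```text
t: 26.9
tool_pos: [0.5295, -0.1066, 0.2589]
tcp_rot: [2.406, 2.018, 0.001]
wrist_force: [-0.1, 0.1, 0.4]
gripper_width: 1.002
t 26.9 delta [-0.0019  0.      0.0017] spin 0.003 or -3.139 yaw -10.03 q7 -0.19 tilt [-0.      0.0011] pos [ 0.5295 -0.1066  0.2589] F [-0.1  0.1  0.4] w 1.002
```

Close on the post with a firm grip.

```bash
python3 -m handwheel '[{"delta_pos":[-0.001,0,0.002],"spin":0.003,"gripper":-1},{"delta_pos":[-0.001,0,0.002],"spin":0.003,"gripper":-1},{"delta_pos":[-0.001,0,0.002],"spin":0.003,"gripper":-1},{"delta_pos":[-0.001,0,0.002],"spin":0.003,"gripper":-1},{"delta_pos":[-0.001,0,0.002],"spin":0.003,"gripper":-1},{"delta_pos":[-0.001,0,0.002],"spin":0.003,"gripper":-1},{"delta_pos":[-0.001,0,0.002],"spin":0.003,"gripper":-1},{"delta_pos":[-0.001,0,0.002],"spin":0.003,"gripper":-1}]' 55
python3 -m handwheel '[{"delta_pos":[0.001,0,0],"spin":0,"gripper":-1},{"delta_pos":[0.002,0,0],"spin":0,"gripper":-1},{"delta_pos":[0.003,0,0],"spin":0,"gripper":-1},{"delta_pos":[0.004,0,0],"spin":0,"gripper":-1},{"delta_pos":[0.004,0,0],"spin":0,"gripper":-1},{"delta_pos":[0.004,0,0],"spin":0,"gripper":-1}]'
python3 -c "
from h import *
goc(540,-13,.075)"
```

```text
t: 27.9
tool_pos: [0.53, -0.1072, 0.256]
tcp_rot: [2.407, 2.015, 0.004]
wrist_force: [7.6, -1.9, -5.9]
gripper_width: 0.272
t: 28.65
tool_pos: [0.5305, -0.1044, 0.256]
tcp_rot: [2.408, 2.013, 0.002]
wrist_force: [8.9, -5.7, -5.2]
gripper_width: 0.272
t 28.65 delta [-0.0042 -0.0006 -0.0012] spin 0.0 or -3.142 yaw -10.2 q7 -0.2 tilt [-0.0009  0.0032] pos [ 0.5305 -0.1044  0.256 ] F [ 8.9 -5.7 -5.2] w 0.272
```

```bash
python3 -m handwheel '[{"delta_pos":[0.001,0,0],"spin":0,"gripper":-1},{"delta_pos":[0.002,0,0],"spin":0,"gripper":-1},{"delta_pos":[0.003,0,0],"spin":0,"gripper":-1},{"delta_pos":[0.004,0,0],"spin":0,"gripper":-1},{"delta_pos":[0.005,0,0],"spin":0,"gripper":-1},{"delta_pos":[0.006,0,0],"spin":0,"gripper":-1},{"delta_pos":[0.007,0,0],"spin":0,"gripper":-1},{"delta_pos":[0.007,0,0],"spin":0,"gripper":-1}]'
python3 -m handwheel '[{"delta_pos":[0.0005,0,0],"spin":0,"gripper":-1},{"delta_pos":[0.001,0,0],"spin":0,"gripper":-1},{"delta_pos":[0.0015,0,0],"spin":0,"gripper":-1},{"delta_pos":[0.002,0,0],"spin":0,"gripper":-1},{"delta_pos":[0.002,0,0],"spin":0,"gripper":-1}]'
python3 look.py t5 | tail -5; python3 pk.py t5
```

```text
t: 29.65
tool_pos: [0.5317, -0.0977, 0.256]
tcp_rot: [2.408, 2.013, 0.002]
wrist_force: [6.9, -6.5, -4.5]
gripper_width: 0.273
t: 30.28
tool_pos: [0.532, -0.096, 0.256]
tcp_rot: [2.408, 2.013, 0.001]
wrist_force: [7.0, -7.3, -5.0]
gripper_width: 0.272
   96.2  96.7  96.   96.5  97.4  95.9  95.2  95.7  95.1  95.5  96.5  94.9
   95.8]] med 94.6670740338971
jaw [[569.  575.  581.  587.  593. ]
 [ 49.5  50.4  49.3  52.2  50.6]] med 51.58615026698141
jaw X range 563.2174196017967 592.258114449789
packer 379 ((37.66890335083008, 60.55461502075195), 79.79911804199219) 543.4910995538903 75.44157212785139 56.32481894436696 93.99424646645616 99.15139519713101
```

The packers are now in contact across 56–94 mm, and the jaw is out about 11 mm with only spring force so far. I push on and watch the force.

```bash
python3 -m handwheel '[{"delta_pos":[0.0005,0,0],"spin":0,"gripper":-1},{"delta_pos":[0.001,0,0],"spin":0,"gripper":-1},{"delta_pos":[0.0015,0,0],"spin":0,"gripper":-1},{"delta_pos":[0.002,0,0],"spin":0,"gripper":-1},{"delta_pos":[0.002,0,0],"spin":0,"gripper":-1}]'
python3 -m handwheel '[{"delta_pos":[0.0005,0,0],"spin":0,"gripper":-1},{"delta_pos":[0.001,0,0],"spin":0,"gripper":-1},{"delta_pos":[0.0015,0,0],"spin":0,"gripper":-1},{"delta_pos":[0.002,0,0],"spin":0,"gripper":-1},{"delta_pos":[0.002,0,0],"spin":0,"gripper":-1}]'
```

```text
t: 30.95
tool_pos: [0.5321, -0.0953, 0.256]
tcp_rot: [2.408, 2.011, -0.001]
wrist_force: [6.4, -11.7, -3.7]
gripper_width: 0.272
t: 31.58
tool_pos: [0.5322, -0.0949, 0.256]
tcp_rot: [2.409, 2.008, -0.003]
wrist_force: [4.7, -18.9, -3.0]
gripper_width: 0.273
```

```bash
python3 -m handwheel '[{"delta_pos":[0.0005,0,0],"spin":0,"gripper":-1},{"delta_pos":[0.001,0,0],"spin":0,"gripper":-1},{"delta_pos":[0.0015,0,0],"spin":0,"gripper":-1},{"delta_pos":[0.002,0,0],"spin":0,"gripper":-1},{"delta_pos":[0.002,0,0],"spin":0,"gripper":-1},{"delta_pos":[0.002,0,0],"spin":0,"gripper":-1},{"delta_pos":[0.002,0,0],"spin":0,"gripper":-1},{"delta_pos":[0.002,0,0],"spin":0,"gripper":-1},{"delta_pos":[0.002,0,0],"spin":0,"gripper":-1}]'
python3 look.py t6 | tail -3; python3 pk.py t6
python3 -c "
from h import *
im,d=eyes.capture('scene'); save('s6.png',cv2.resize(im[130:330,180:480],None,fx=2.6,fy=2.6))
goc(540,-13,.075)
d=np.load('t6.npz');P=cloud('top',d['d'])*1000;h=cv2.cvtColor(d['im'],cv2.COLOR_RGB2HSV)
m=(P[...,2]>28)&(P[...,2]<42)&(h[...,0]<25);m[:170]=0;m[270:]=0;m[:,:155]=0;m[:,230:]=0
print('cork',m.sum(),cv2.minAreaRect(P[m][:,:2].astype(np.float32)),np.percentile(P[m][:,2],[5,50,95]))"
```

```text
t: 32.7
tool_pos: [0.5323, -0.0945, 0.256]
tcp_rot: [2.41, 2.005, -0.006]
wrist_force: [3.1, -23.9, -2.7]
gripper_width: 0.271
jaw [[569.  575.  581.  587.  593. ]
 [ 49.5  50.4  50.8  52.6  50.6]] med 51.80235924355303
jaw X range 565.722526142813 592.258114449789
packer 381 ((37.89325714111328, 60.40288543701172), 80.06193542480469) 543.4475694246469 75.72561547719711 56.53909584314711 94.40016502814473 99.3013059267518
t 32.8 delta [-0.0143 -0.0006 -0.0011] spin -0.0046 or 3.137 yaw -10.46 q7 -0.23 tilt [-0.007   0.0026] pos [ 0.5323 -0.0945  0.256 ] F [  3.4 -23.6  -2.8] w 0.27
cork 904 ((494.36712646484375, 361.70233154296875), (54.27946853637695, 108.02796173095703), 0.612859308719635) [29.52262026 32.97726536 36.60345311]
```

View pics/s6.png

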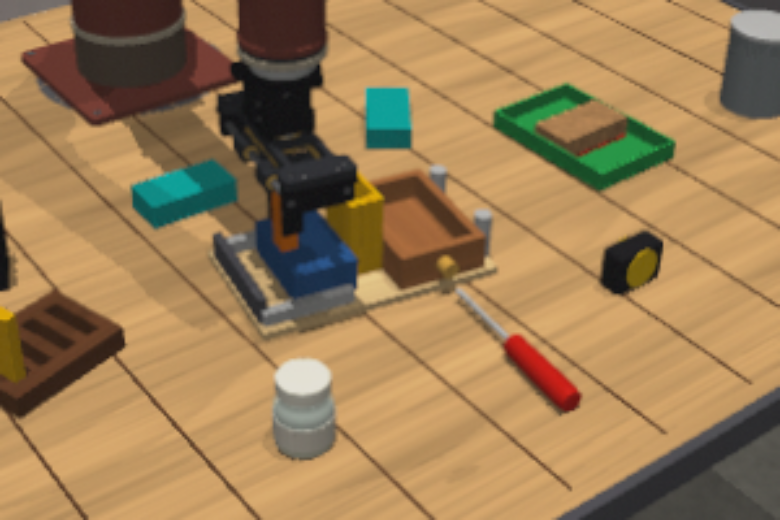

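The jaw is tight on the upright stack at crop pixel (355,235), the cork block lies flat in the tray at (580,127), and the bystanders have not been touched. The push holds steady at about 24 N.

```bash
python3 -c "
from h import *
print(sign_off())"
```

```text
the job is handed in; nothing more can be done
None
```

I laid the cork sanding block in the tray and stood three yellow packers in the gap. I then pushed the jaw by its post until it squeezed the stack against the drawer, and handed in at about 33 s with the jaw still held. No verdict was reported.

- **Block:** it lies flat within 1 mm of the tray's centre, its top at about 33 mm.
- **Packers:** all three are upright and form one closed stack against the drawer (measured 38 mm for 39 mm of wood).
- **Jaw:** it is out about 12 to 13 mm of its 20 mm travel.
- **Push:** it holds steady at about 24 N at the wrist. After the spring and the reading at grip-up, I estimate about 16 N on the stack. I could not measure the force on the packers or the drawer directly.
- **Bystanders:** the last picture shows the jar, screwdriver and tape in place, though I did not measure them again.

**Disagreement:** the jaw's face edge put the gap at about 54 mm, while the post's position put it at about 50 mm. Three packers suited both, and the contact point, at roughly 51 mm, fell between them.

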